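# Pack the pliers under the cantilever tray of the tool box

### The arm

A 6-joint arm with a two-finger parallel gripper is mounted at the origin on a cart in front of the work surface, level with it; the furniture and walls round the work are solid. World frame = base frame: x ahead of the robot, y to its left, z up, the work surface at z = 0. Lengths are in m, angles in rad, forces in N, time in s.
With the tool pointing down it reaches from about 0.375 to 0.975 m from the base axis. Payload 3.8 kg.
Tool frame: the origin (TCP) lies on the centre line of the jaws, within the pads' length; the fingertips stand 14 mm ahead of it and the grasp point (between the pads) lies 5 mm behind it; z points along the fingers, y is the line along which they close (so a half turn about z gives the same grasp; the last joint's range is limited). The gripper opens to 85 mm and grips with 20 to 120 N. Pads are 22 mm wide; open, the fingers measure 114 mm over their backs; the gripper's body (76 mm by 85 mm) begins 54 mm behind the grasp point. The pads swing forward as they close: fully open they stand 13 mm farther back than shut.
Start: joints at [-1.239, 0.264, 1.604, -0, 1.274, -0.037], TCP at [0.243, -0.63, 0.245] pointing down, gripper open.
Joint ranges: [-2.63, 2.63], [-0.94, 2.18], [0.31, 2.57], [-1.31, 4.45], [0, 2.66], [-2.55, 2.55]. Speed limits (rad/s): [2.57, 2.57, 3.14, 3.14, 3.14, 3.14].

### API

Orientations are given as a unit quaternion [x, y, z, w].
In Python, from bench import robot gives the robot as it stands.
- The arm moves only by the tool drive_tool, never from a script. Its argument "moves" is a list of rows, each an object of numbers: "ax", "ay", "az": the turn, a rotation vector about the tool's x, y, z in rad; "tx", "ty", "tz": the shift along the tool's x, y, z in units of 40 mm (1.0 is 40 mm); "claw": the opening, from -1 (shut) to 1 (fully open). A call has 1 to 10 rows; each row is the pose to reach, as a shift and turn from the pose commanded when the call began, along the tool's axes at that moment; what a row does not reach only later rows make up. A row lasts 1/10 s, in which the tool goes at most 50 mm and 8.59 degrees, less where a joint would pass 70% of its speed; a pose out of reach is approached as far as the arm can. A call with a gripper value outside its range is refused whole. The fingers move at their own pace and stop on an object; the grip force is fixed at half the most. Time passes only in rows, so rows that repeat a pose let the fingers close. It gives the time, the measured TCP pose, the force, the opening and the grip force at its end, in the units of the state.
- robot.sense(): the state, without advancing time (a new reading comes with each control period).
- robot.read_camera(name): name is "scene" or "top" or "wrist"; returns (picture, depth): 400x640x3 uint8, red, green, blue; 400x640 float32, m along the optical axis (not along the pixel's ray), 0 where there is no reading.
- robot.camera_params(name): a dict with "K" (3x3 intrinsics, pixels), "world_to_cam" (4x4, takes a point from world to camera coordinates). Camera axes: x right, y down, z forward; pixel columns grow to the right and rows downward; lengths in m; the calibration is good to about 2 mm. A picture is of the moment at which its call begins: read the wrist's pose just before it. camera_params takes no time and is no camera call; for the wrist camera it gives the pose at the moment of the call.
- robot.hand_in(): hands the job in; it is judged then, once.
Trained networks look in the newest picture that a camera, given by its name, has taken for a name from the list of things; names that differ only in an ending like _2 or _b are one class to them, and where a whole thing is asked for, a point or a joint stands for the part that bears it (a point fixed in the world has none). Each returns a list of dicts, best first, with "score" (0 to 1); they miss things now and then, are a little off and sometimes report something else, mostly with a low value. They report only what shows in the picture. A call takes as long as a camera call. They do not tell look-alikes from the thing itself.
- robot.cut_out(label, camera): "pixels" (400x640 bool, what is visible of it) and "rect" ([left, top, right, bottom] in pixels, round what is visible of it).
- robot.pinpoint(label, camera): "xy" ([column, row] in pixels: a listed point, or the origin of a listed thing).
The state is a dict: "time": time; "joint_pos": joint angles; "dq": joint speeds; "joint_torque": joint torques, N m; "ee_pos": TCP position; "eef_rot": TCP orientation; "contact_force": force on the tool from outside, world axes, zero at the start; "wrist_torque": the same for the moment, N m; "width": finger opening in m; "grip_force": force on a finger pad.
Only numpy, scipy, OpenCV 4.12 (cv2) and the standard library are available. Lean on these libraries where they do the work, as an engineer would, in place of code of your own. Each camera call takes 0.05 s, during which the arm holds its last target. There are 200 camera calls.

### The job

Pack the needle-nose pliers in the tool box: swing the tray up and all the way back on its arms, lay the pliers flat in the long front bay underneath, then bring the tray forward again and lower it until it is fully down on the box. Ease the tray down at both ends instead of letting it drop, keep the two tins in it, and leave the other things on the bench where they are.

Things in the scene. Friction and masses are not known exactly. Their poses are not given: they have to be found in the camera images.
- toolbox: open grey steel tool box (base), fixed, 160 mm deep (x) by 232 wide (y) by 60 high, sheet 3 mm. Origin: centre of its underside, on the bench. x points away from the robot (turned up to 0.3 rad), y left, z up. A 35 mm high partition along y (x = +24 to +27 mm) parts the long empty front bay from the narrow rear bay (two tyre levers). Link arms on the ends stand 6 mm outside the walls
- front_bay (a point): centre of the floor of the front bay, 26.5 mm in front of the box's origin and 3 mm above the bench; axes as the box. The bay is 101 mm (x) by 226 mm (y), and 57 mm deep to the rim at the front and ends, 34 mm to the top of the partition behind
- tray: grey top tray, 160 mm (x) by 232 (y), 38 deep, open above; covers the whole box when down (underside 62 mm above the bench). Stays level, keeps the box's heading. Origin: 17.8 mm in front of its middle, 16 mm above its underside. Fully back it is 154 mm farther back and 15 mm higher: the front bay is then open from above. It takes up to 11 N to lift
- tray_grip (a point): middle of the tray's carrying grip: black round bar along y, 14 mm thick, 100 long, over the middle of the tray on two flat posts (at y = +-46 mm); 63 mm above the tray's underside (125 above the bench when down), clear on both sides. A 2.5 mm sheet divider under it ends 30 mm below the bar's centre. Axes as the box: pinch the bar from above, fingers closing along x
- rear_links (a joint): angle q (rad) of the tray's parallel link arms, 100 mm between pivots: 0 = tray fully down, 0.976 = arms upright, 1.76 = fully back on its stop. From down to q each tray point moves 0.1*(cos 0.595 - cos(0.595+q)) m along the box's +x and 0.1*(sin(0.595+q) - sin 0.595) m up. Light friction: gravity holds the tray at either end; in between it falls to the nearer side if let go
- needle_pliers: needle-nose pliers flat on the bench left or right of the box, 190 mm long (y, nose to +y), 52 mm wide over the dark handles, 14 mm thick, about 0.2 kg. Origin: centre of the underside, just behind the pivot. The balance point is 28 mm behind the origin (y = -28 mm). Good grip: across x at y = -35 to -50 mm, where the handles' sides are nearly parallel, 49 to 52 mm wide
- patch_tin: flat rectangular tin, 45 x 79 x 20 mm, lying loose in the left end bay of the tray; origin: centre of its underside
- lid_tin: small round tin, 57 mm across, 24 mm high, standing loose in the right end bay of the tray; origin: centre of its underside
- black_case: bystander: long black soft case, 61 x 238 x 33 mm, lying on the bench on one side of the box while the pliers lie on the other; origin: centre of its underside
- jar_spacers: bystander: small clear jar with white lid, 48 mm across, 82 mm high, in front of the box to the left; origin: centre of its underside
Things that resemble listed ones, but are neither listed nor needed, are in the scene too. What is meant by the needle_pliers is not green or red, and is the larger of those in its own colour.

How it is judged:
On the way, in this order (a step that is already met when the one before it is completed fails the run):
1. the tray has been swung back (arm angle over 1.55 rad) with the pliers not yet in the box (value of joint rear_links above 1.55 rad), for 0.2 s.
2. the pliers lie flat on the floor of the front bay, released, with the tray still back (value of joint rear_links above 1.4 rad and x of needle_pliers in the frame of toolbox between -0.07 and 0.015 m and y of needle_pliers in the frame of toolbox between -0.05 and 0.05 m and z of needle_pliers in the frame of toolbox below 0.01 m and angle between needle_pliers's own z axis and vertical below 0.12 rad and contact force between the fingers and needle_pliers below 0.1 N), for 0.2 s.
At the end, for the whole second after the job is handed in: The tray is fully down on the box (arm angle under 0.05 rad, about 4 mm), the pliers lie flat on the floor of the front bay under it (their origin within the bay, less than 10 mm above the bench, tilted less than 0.12 rad) and at rest, and both tins are still in the tray (value of joint rear_links below 0.05 rad and x of needle_pliers in the frame of toolbox between -0.07 and 0.015 m and y of needle_pliers in the frame of toolbox between -0.05 and 0.05 m and z of needle_pliers in the frame of toolbox below 0.01 m and angle between needle_pliers's own z axis and vertical below 0.12 rad and horizontal distance between each of patch_tin, lid_tin and tray_grip below 0.125 m and z of patch_tin in the frame of tray between -0.025 and 0.02 m and z of lid_tin in the frame of tray between -0.025 and 0.02 m and linear speed of needle_pliers below 0.02 m/s); the robot touches nothing.
It fails at once if the tray is let fall (its arms turn faster than 5 rad/s forward or 3.8 rad/s backward, about 0.5 and 0.38 m/s at the tray) (velocity of joint rear_links below -5 rad/s or velocity of joint rear_links above 3.8 rad/s).
It fails at once if a bystander (black case, jar) is moved more than 40 mm (distance of any of black_case, jar_spacers from where it was at the start of the episode above 0.04 m).
It also fails if it takes over 64 s, if anything falls off the work surface, if the arm or the gripper's body presses on something with over 40 N, if the wrist force passes 120 N, or if a joint passes its speed limit or range.

## Working session

There is one attempt and no reset: what is moved stays moved. The work goes in short steps, Python scripts to look and compute and a tool call to move; the robot and the scene stay as the last step left them, time stands still between calls to the robot, and variables do not carry over. Pictures are saved under pics/ and viewed, at most 10 in all, crops included, and the job is handed in when it is done.

Besides the shell and the picture viewer there is one more tool, called after "Call:" as name(argument=value, ...) on one line, values as JSON. drive_tool: Moves the arm, as the interface text tells. Its arguments: {"type":"object","properties":{"moves":{"type":"array"}},"required":["moves"]}

```bash
mkdir -p pics; cat > h.py <<'E'
import numpy as np,cv2
from bench import robot
from scipy.spatial.transform import Rotation as R
np.set_printoptions(precision=4,suppress=True)
def cam(n):
    p=robot.camera_params(n);return np.array(p["K"]),np.array(p["world_to_cam"])
def cloud(n,d):
    K,T=cam(n);v,u=np.mgrid[:400,:640]
    P=np.stack([(u-K[0,2])/K[0,0]*d,(v-K[1,2])/K[1,1]*d,d],-1)
    return (P-T[:3,3])@T[:3,:3]
def ray(n,xy,z):
    K,T=cam(n);r=np.linalg.inv(K)@[xy[0],xy[1],1]@T[:3,:3];c=-T[:3,:3].T@T[:3,3]
    return c+r*(z-c[2])/r[2]
def save(n,im): cv2.imwrite("pics/"+n+".png",im[...,::-1])
E
cat > a.py <<'E'
from h import *
ims=[]
for n in("top","scene"):
    im,d=robot.read_camera(n);np.save(n+"_d",d);np.save(n+"_i",im);save(n,im)
    C=cloud(n,d)
    for l in("toolbox","tray","needle_pliers","black_case","jar_spacers","patch_tin","lid_tin"):
        for r in robot.cut_out(l,n)[:4]:
            m=r["pixels"]&(d>0);P=C[m]
            if len(P)<5: continue
            rr=cv2.minAreaRect(P[:,:2].astype(np.float32)*1000)
            print(n,l,round(r["score"],2),np.round(r["rect"]),"med",np.median(P,0),"rect",np.round(rr[0]),np.round(rr[1]),round(rr[2],1),"col",np.median(np.load(n+"_i.npy")[m],0))
    for l in("tray_grip","needle_pliers","toolbox","front_bay"):
        for r in robot.pinpoint(l,n)[:4]: print(n,"pt",l,round(r["score"],2),r["xy"],ray(n,r["xy"],.125 if l=="tray_grip" else .003))
s=robot.sense();print(s["time"],s["ee_pos"],s["eef_rot"],s["width"])
E
python3 a.py
```

```text
top toolbox 0.88 [258. 175. 336. 229.] med [ 0.5045 -0.0099  0.0655] rect [516.  -5.] [162. 257.] 0.6 col [154. 153. 151.]
top tray 0.6 [258. 176. 339. 231.] med [ 0.5107 -0.0121  0.0657] rect [530.  -4.] [188. 262.] 1.0 col [156. 154. 150.]
top needle_pliers 0.93 [381. 158. 418. 210.] med [ 0.599  -0.3328  0.0115] rect [ 587. -331.] [181.  50.] 22.9 col [97.5 86.  74. ]
top needle_pliers 0.83 [371. 227. 388. 284.] med [ 0.3758 -0.2529  0.0121] rect [ 361. -253.] [174.  51.] 0.9 col [204.  71.  60.]
top needle_pliers 0.68 [290. 132. 301. 158.] med [0.7201 0.0044 0.0071] rect [719.  -2.] [33. 90.] 89.3 col [140. 161.  95.]
top needle_pliers 0.47 [434. 185. 470. 200.] med [ 0.5544 -0.5107  0.0082] rect [ 554. -502.] [117.  36.] 86.1 col [112.   92.5  73.5]
top black_case 0.95 [168. 160. 203. 226.] med [0.5576 0.3497 0.032 ] rect [561. 356.] [ 75. 232.] 77.9 col [90. 78. 69.]
top jar_spacers 0.86 [212. 266. 230. 282.] med [0.3158 0.2169 0.08  ] rect [315. 223.] [45. 46.] 51.0 col [233.  219.5 204.5]
top patch_tin 0.73 [263. 186. 277. 209.] med [0.5336 0.0716 0.0841] rect [535.  74.] [82
[... 1663 characters left out ...]
 183. 252. 199.] med [0.6066 0.318  0.0258] rect [444. 217.] [669.  93.] 33.1 col [53. 50. 44.]
scene patch_tin 0.57 [274. 190. 291. 202.] med [0.5182 0.0771 0.0839] rect [538.  76.] [100.  38.] 2.8 col [106. 151. 114.]
scene pt tray_grip 0.96 [302.3, 189.8] [ 0.5168 -0.0033  0.125 ]
scene pt needle_pliers 0.89 [352.2, 272.0] [ 0.355  -0.2576  0.003 ]
scene pt needle_pliers 0.82 [465.5, 265.0] [ 0.5449 -0.5055  0.003 ]
scene pt needle_pliers 0.47 [410.5, 245.2] [ 0.5726 -0.3415  0.003 ]
scene pt toolbox 0.96 [306.3, 226.2] [ 0.5185 -0.0171  0.003 ]
scene pt front_bay 0.54 [226.4, 196.8] [0.5692 0.3558 0.003 ]
1.2 [ 0.2433 -0.6296  0.2453] [ 0.983   0.1833 -0.      0.    ] 0.08507900717262895
```

```bash
python3 - <<'E'
from h import *
im=np.load("top_i.npy");save("crop1",cv2.resize(im[125:290,245:480],None,fx=3.4,fy=3.4,interpolation=cv2.INTER_CUBIC))
C=cloud("top",np.load("top_d.npy"));P=C.reshape(-1,3)
near=(abs(P[:,0]-.52)<.17)&(abs(P[:,1]+.01)<.17)
for lo,hi in((.09,.107),(.112,.14),(.055,.14)):
    q=P[near&(P[:,2]>lo)&(P[:,2]<hi)]
    print(lo,len(q),cv2.minAreaRect((q[:,:2]*1000).astype(np.float32)),q.mean(0))
q=P[near&(P[:,2]>.112)&(P[:,2]<.14)];q=q[:,:2]
w,v=np.linalg.eigh(np.cov(q.T));print(w,v)
print(cam("top"))
E
```

```text
0.09 531 ((517.5433349609375, -10.81268310546875), (162.72186279296875, 233.5384063720703), 1.1815335750579834) [ 0.5196 -0.0123  0.099 ]
0.112 166 ((517.043212890625, -11.290939331054688), (15.025832176208496, 101.93418884277344), 0.9056227803230286) [ 0.5163 -0.0114  0.1304]
0.055 4308 ((517.5515747070312, -11.359329223632812), (162.72283935546875, 246.4379119873047), 1.1834474802017212) [ 0.5177 -0.0106  0.0754]
[0.     0.0008] [[-0.9999 -0.0102]
 [-0.0102  0.9999]]
(array([[397.6938,   0.    , 314.8681],
       [  0.    , 397.6938, 196.8848],
       [  0.    ,   0.    ,   1.    ]]), array([[-0.0152, -0.9999, -0.0079, -0.0529],
       [-0.9866,  0.0163, -0.1624,  0.5398],
       [ 0.1626,  0.0053, -0.9867,  1.2006],
       [ 0.    ,  0.    ,  0.    ,  1.    ]]))
```

View pics/crop1.png

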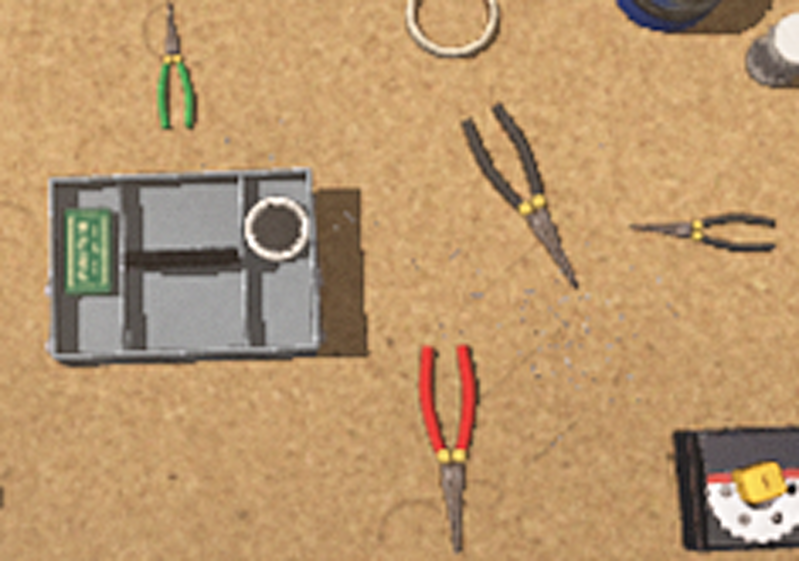

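Four pliers in the crop: green small at top px (296,144), red large (376,257), dark small (452,193), dark large (400,184). The needle_pliers is the dark large one (not green or red, larger of its colour), nose toward the robot and right. The crop also shows the closed tray with the bar at (302,200). I'll swing the tray first.

```bash
cat >> h.py <<'E'
def rel(p,yaw=None):
    s=robot.sense();Rm=R.from_quat(s["eef_rot"]);M=Rm.as_matrix()
    cy=np.arctan2(M[1,1],M[0,1]);yaw=cy if yaw is None else yaw
    x=np.array([np.sin(yaw),-np.cos(yaw),0]);x=np.array([-x[0],-x[1],0])*-1
    T=np.stack([x,[np.cos(yaw),np.sin(yaw),0],[0,0,-1]],1)
    if np.linalg.det(T)<0: T[:,0]*=-1
    return "t",M.T@(np.array(p)-s["ee_pos"])/.04,"a",R.from_matrix(M.T@T).as_rotvec(),"yaw",cy,"pos",s["ee_pos"],"F",s["contact_force"],"w",s["width"],"t",s["time"]
E
python3 -c "
from h import *
print(rel([.517,-.011,.2],.015))"
```

```text
('t', array([ 11.9572, -11.959 ,   1.1317]), 'a', array([ 0.   ,  0.   , -1.217]), 'yaw', np.float64(-1.202013281603572), 'pos', array([ 0.2433, -0.6296,  0.2453]), 'F', array([0.1851, 0.3871, 0.0053]), 'w', 0.08507900717262895, 't', 1.2)
```

Call:
drive_tool(moves=[{"tx":6,"ty":-6,"tz":0.6,"az":-0.6,"claw":1},{"tx":6,"ty":-6,"tz":0.6,"az":-0.6,"claw":1},{"tx":6,"ty":-6,"tz":0.6,"az":-0.6,"claw":1},{"tx":6,"ty":-6,"tz":0.6,"az":-0.6,"claw":1},{"tx":6,"ty":-6,"tz":0.6,"az":-0.6,"claw":1},{"tx":6,"ty":-6,"tz":0.6,"az":-0.6,"claw":1},{"tx":6,"ty":-6,"tz":0.6,"az":-0.6,"claw":1},{"tx":11.957,"ty":-11.959,"tz":1.1,"az":-1.217,"claw":1},{"tx":11.957,"ty":-11.959,"tz":1.1,"az":-1.217,"claw":1},{"tx":11.957,"ty":-11.959,"tz":1.1,"az":-1.217,"claw":1}])

```text
invalid input at $.moves[0]: expected keys ax, ay, az, tx, ty, tz, claw
```

```bash
python3 -c "
from h import *
print(rel([.517,-.011,.2],.015))"
```

```text
('t', array([ 11.9572, -11.959 ,   1.1317]), 'a', array([ 0.   ,  0.   , -1.217]), 'yaw', np.float64(-1.202013281603572), 'pos', array([ 0.2433, -0.6296,  0.2453]), 'F', array([0.1851, 0.3871, 0.0053]), 'w', 0.08507900717262895, 't', 1.2)
```

Call:
drive_tool(moves=[{"ax":0,"ay":0,"az":-1.217,"tx":11.957,"ty":-11.959,"tz":1.1,"claw":1},{"ax":0,"ay":0,"az":-1.217,"tx":11.957,"ty":-11.959,"tz":1.1,"claw":1},{"ax":0,"ay":0,"az":-1.217,"tx":11.957,"ty":-11.959,"tz":1.1,"claw":1},{"ax":0,"ay":0,"az":-1.217,"tx":11.957,"ty":-11.959,"tz":1.1,"claw":1},{"ax":0,"ay":0,"az":-1.217,"tx":11.957,"ty":-11.959,"tz":1.1,"claw":1},{"ax":0,"ay":0,"az":-1.217,"tx":11.957,"ty":-11.959,"tz":1.1,"claw":1},{"ax":0,"ay":0,"az":-1.217,"tx":11.957,"ty":-11.959,"tz":1.1,"claw":1},{"ax":0,"ay":0,"az":-1.217,"tx":11.957,"ty":-11.959,"tz":1.1,"claw":1},{"ax":0,"ay":0,"az":-1.217,"tx":11.957,"ty":-11.959,"tz":1.1,"claw":1},{"ax":0,"ay":0,"az":-1.217,"tx":11.957,"ty":-11.959,"tz":1.1,"claw":1}])

```text
time: 2.2
ee_pos: [0.4458, -0.1715, 0.2132]
eef_rot: [0.702, 0.712, 0.0, 0.001]
contact_force: [0.7, -0.9, 0.1]
width: 0.0851
grip_force: 0.0
```

```bash
python3 -c "
from h import *
print(rel([.517,-.011,.2],.015))"
```

```text
('t', array([3.9854, 1.8411, 0.3305]), 'a', array([0.0013, 0.0006, 0.0001]), 'yaw', np.float64(0.015109538816407512), 'pos', array([ 0.4458, -0.1715,  0.2132]), 'F', array([ 0.714 , -0.8892,  0.0517]), 'w', 0.08512891260338623, 't', 2.2)
```

Call:
drive_tool(moves=[{"ax":0,"ay":0,"az":0,"tx":3.99,"ty":1.84,"tz":0.33,"claw":1},{"ax":0,"ay":0,"az":0,"tx":3.99,"ty":1.84,"tz":0.33,"claw":1},{"ax":0,"ay":0,"az":0,"tx":3.99,"ty":1.84,"tz":0.33,"claw":1},{"ax":0,"ay":0,"az":0,"tx":3.99,"ty":1.84,"tz":0.33,"claw":1},{"ax":0,"ay":0,"az":0,"tx":3.99,"ty":1.84,"tz":0.33,"claw":1},{"ax":0,"ay":0,"az":0,"tx":3.99,"ty":1.84,"tz":0.33,"claw":1}])

```text
time: 2.8
ee_pos: [0.5163, -0.0123, 0.1996]
eef_rot: [0.701, 0.713, -0.0, 0.0]
contact_force: [-0.4, -0.3, 0.6]
width: 0.0854
grip_force: 0.0
```

```bash
python3 -c "
from h import *
im,d=robot.read_camera('wrist');save('w1',im)
P=cloud('wrist',d)[d>0]
P=P[(abs(P[:,0]-.517)<.12)&(abs(P[:,1]+.011)<.14)]
for lo,hi in((.09,.107),(.118,.14)):
    q=P[(P[:,2]>lo)&(P[:,2]<hi)];print(len(q),q.mean(0),q[:,2].max(),cv2.minAreaRect((q[:,:2]*1000).astype(np.float32)))
    w,v=np.linalg.eigh(np.cov(q[:,:2].T));print(v[:,1])
print(rel([.517,-.011,.12],.015))"
```

```text
12229 [ 0.5142 -0.0013  0.0981] 0.10587299108865457 ((514.7415771484375, -12.646659851074219), (162.12289428710938, 233.7533721923828), 1.1940410137176514)
[-0.0135  0.9999]
3619 [ 0.5146 -0.0075  0.1306] 0.13428600755949696 ((514.6693115234375, -12.191974639892578), (15.091069221496582, 103.52881622314453), 1.4364891052246094)
[-0.0193  0.9998]
('t', array([0.0515, 0.0231, 1.9907]), 'a', array([-0.0004,  0.0006,  0.0004]), 'yaw', np.float64(0.01543053323527397), 'pos', array([ 0.5161, -0.013 ,  0.1996]), 'F', array([-0.1227, -0.51  ,  0.0915]), 'w', 0.08560895684707687, 't', 2.85)
```

View pics/w1.png

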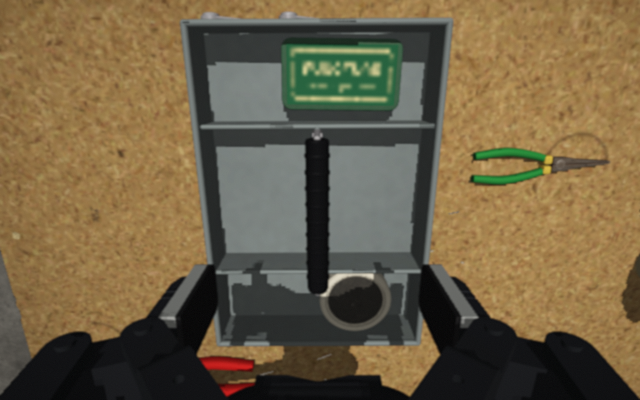

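The wrist view shows the bar along rows 140–290 at column 317, between the fingers, with both tins in the end bays. I'll descend and close.

Call:
drive_tool(moves=[{"ax":0,"ay":0,"az":-0.005,"tx":0.03,"ty":-0.03,"tz":1,"claw":1},{"ax":0,"ay":0,"az":-0.005,"tx":0.03,"ty":-0.03,"tz":1.7,"claw":1},{"ax":0,"ay":0,"az":-0.005,"tx":0.03,"ty":-0.03,"tz":2,"claw":1},{"ax":0,"ay":0,"az":-0.005,"tx":0.03,"ty":-0.03,"tz":2,"claw":-1},{"ax":0,"ay":0,"az":-0.005,"tx":0.03,"ty":-0.03,"tz":2,"claw":-1},{"ax":0,"ay":0,"az":-0.005,"tx":0.03,"ty":-0.03,"tz":2,"claw":-1},{"ax":0,"ay":0,"az":-0.005,"tx":0.03,"ty":-0.03,"tz":2,"claw":-1},{"ax":0,"ay":0,"az":-0.005,"tx":0.03,"ty":-0.03,"tz":2,"claw":-1},{"ax":0,"ay":0,"az":-0.005,"tx":0.03,"ty":-0.03,"tz":2,"claw":-1}])

```text
time: 3.75
ee_pos: [0.5159, -0.0115, 0.121]
eef_rot: [0.7, 0.714, 0.0, 0.001]
contact_force: [-2.3, -0.5, 6.4]
width: 0.0117
grip_force: 58.4
```

```bash
python3 -c "
from h import *
print(rel([.515,-.012,.12],.02))
for q in [*np.arange(.1,1.76,.1),1.74]: print(round(q,2),np.round(2.5*(np.cos(.595)-np.cos(.595+q)),2),np.round(2.5*(np.sin(.595+q)-np.sin(.595)),2))"
```

```text
('t', array([-0.0112, -0.022 ,  0.0245]), 'a', array([0.0016, 0.0004, 0.0003]), 'yaw', np.float64(0.020265711125279962), 'pos', array([ 0.5159, -0.0115,  0.121 ]), 'F', array([-2.3097, -0.5232,  6.3981]), 'w', 0.01168648777277913, 't', 3.75)
0.1 0.15 0.2
0.2 0.32 0.38
0.3 0.51 0.55
0.4 0.71 0.7
0.5 0.93 0.82
0.6 1.15 0.92
0.7 1.39 1.0
0.8 1.63 1.06
0.9 1.88 1.09
1.0 2.13 1.1
1.1 2.38 1.08
1.2 2.63 1.04
1.3 2.87 0.97
1.4 3.1 0.88
1.5 3.32 0.76
1.6 3.53 0.63
1.7 3.73 0.47
1.74 3.8 0.4
```

Call:
drive_tool(moves=[{"ax":0,"ay":0,"az":0,"tx":0,"ty":0.15,"tz":-0.2,"claw":-1},{"ax":0,"ay":0,"az":0,"tx":0,"ty":0.32,"tz":-0.38,"claw":-1},{"ax":0,"ay":0,"az":0,"tx":0,"ty":0.51,"tz":-0.55,"claw":-1},{"ax":0,"ay":0,"az":0,"tx":0,"ty":0.71,"tz":-0.7,"claw":-1},{"ax":0,"ay":0,"az":0,"tx":0,"ty":0.93,"tz":-0.82,"claw":-1},{"ax":0,"ay":0,"az":0,"tx":0,"ty":1.15,"tz":-0.92,"claw":-1},{"ax":0,"ay":0,"az":0,"tx":0,"ty":1.39,"tz":-1.0,"claw":-1},{"ax":0,"ay":0,"az":0,"tx":0,"ty":1.63,"tz":-1.06,"claw":-1},{"ax":0,"ay":0,"az":0,"tx":0,"ty":1.63,"tz":-1.06,"claw":-1}])

```text
time: 4.65
ee_pos: [0.5833, -0.0101, 0.1639]
eef_rot: [0.7, 0.714, 0.002, 0.002]
contact_force: [-0.8, 0.4, 5.2]
width: 0.0118
grip_force: 60.2
```

```bash
python3 -c "
from h import *
print(rel([.5159+.0652,-.0115,.121+.0424],.02))"
```

```text
('t', array([-0.0348, -0.0557,  0.0119]), 'a', array([ 0.0046, -0.    ,  0.    ]), 'yaw', np.float64(0.020041218447865654), 'pos', array([ 0.5833, -0.0101,  0.1639]), 'F', array([-0.7534,  0.3594,  5.1712]), 'w', 0.011809057589113235, 't', 4.65)
```

Call:
drive_tool(moves=[{"ax":0,"ay":0,"az":0,"tx":0,"ty":0.25,"tz":-0.03,"claw":-1},{"ax":0,"ay":0,"az":0,"tx":0,"ty":0.5,"tz":-0.04,"claw":-1},{"ax":0,"ay":0,"az":0,"tx":0,"ty":0.75,"tz":-0.02,"claw":-1},{"ax":0,"ay":0,"az":0,"tx":0,"ty":1.0,"tz":0.02,"claw":-1},{"ax":0,"ay":0,"az":0,"tx":0,"ty":1.24,"tz":0.09,"claw":-1},{"ax":0,"ay":0,"az":0,"tx":0,"ty":1.47,"tz":0.18,"claw":-1},{"ax":0,"ay":0,"az":0,"tx":0,"ty":1.69,"tz":0.3,"claw":-1},{"ax":0,"ay":0,"az":0,"tx":0,"ty":1.9,"tz":0.43,"claw":-1},{"ax":0,"ay":0,"az":0,"tx":0,"ty":2.1,"tz":0.59,"claw":-1},{"ax":0,"ay":0,"az":0,"tx":0,"ty":2.16,"tz":0.65,"claw":-1}])

```text
time: 5.65
ee_pos: [0.6695, -0.0082, 0.1356]
eef_rot: [0.7, 0.714, 0.001, 0.001]
contact_force: [-1.5, 1.7, 16.4]
width: 0.0123
grip_force: 61.6
```

```bash
python3 -c "
from h import *
print(rel([.5159+.152,-.0115,.121+.016],.02))"
```

```text
('t', array([-0.0829, -0.0415, -0.036 ]), 'a', array([ 0.0039, -0.0003, -0.    ]), 'yaw', np.float64(0.019962621540624184), 'pos', array([ 0.6695, -0.0082,  0.1356]), 'F', array([-1.4637,  1.6824, 16.4283]), 'w', 0.012297230292154702, 't', 5.65)
```

Call:
drive_tool(moves=[{"ax":0,"ay":0,"az":0,"tx":0,"ty":0,"tz":0,"claw":1},{"ax":0,"ay":0,"az":0,"tx":0,"ty":0,"tz":0,"claw":1},{"ax":0,"ay":0,"az":0,"tx":0,"ty":0,"tz":0,"claw":1},{"ax":0,"ay":0,"az":0,"tx":0,"ty":0,"tz":0,"claw":1},{"ax":0,"ay":0,"az":0,"tx":0,"ty":0,"tz":-1,"claw":1},{"ax":0,"ay":0,"az":0,"tx":0,"ty":0,"tz":-2,"claw":1},{"ax":0,"ay":0,"az":0,"tx":0,"ty":0,"tz":-3,"claw":1},{"ax":0,"ay":0,"az":1.1,"tx":-7.3,"ty":-1.9,"tz":-3,"claw":1},{"ax":0,"ay":0,"az":1.1,"tx":-7.3,"ty":-1.9,"tz":-3,"claw":1},{"ax":0,"ay":0,"az":1.1,"tx":-7.3,"ty":-1.9,"tz":-3,"claw":1}])

```text
time: 6.65
ee_pos: [0.6313, -0.1553, 0.2567]
eef_rot: [0.843, 0.538, 0.0, 0.0]
contact_force: [1.4, -0.3, -0.6]
width: 0.0854
grip_force: 0.0
```

```bash
python3 -c "
from h import *
print(rel([.60,-.30,.26],-1.08))"
```

```text
('t', array([-3.6113,  0.8139, -0.0816]), 'a', array([ 0.0009, -0.0002,  0.6455]), 'yaw', np.float64(-0.43453080812409384), 'pos', array([ 0.6313, -0.1553,  0.2567]), 'F', array([ 1.3562, -0.2805, -0.6485]), 'w', 0.08544939276919161, 't', 6.65)
```

Call:
drive_tool(moves=[{"ax":0,"ay":0,"az":0.645,"tx":-3.6,"ty":0.8,"tz":0,"claw":1},{"ax":0,"ay":0,"az":0.645,"tx":-3.6,"ty":0.8,"tz":0,"claw":1},{"ax":0,"ay":0,"az":0.645,"tx":-3.6,"ty":0.8,"tz":0,"claw":1},{"ax":0,"ay":0,"az":0.645,"tx":-3.6,"ty":0.8,"tz":0,"claw":1},{"ax":0,"ay":0,"az":0.645,"tx":-3.6,"ty":0.8,"tz":0,"claw":1},{"ax":0,"ay":0,"az":0.645,"tx":-3.6,"ty":0.8,"tz":0,"claw":1}])

```text
time: 7.25
ee_pos: [0.6002, -0.2992, 0.2556]
eef_rot: [0.97, 0.245, -0.0, -0.0]
contact_force: [-0.4, 0.1, 0.5]
width: 0.0855
grip_force: 0.0
```

```bash
cat > p.py <<'E'
from h import *
im,d=robot.read_camera('wrist');save('w2',im)
C=cloud('wrist',d)
for r in robot.cut_out('needle_pliers','wrist'):
    m=r["pixels"]&(d>0)&(C[...,2]>.004);P=C[m]
    if len(P)<50: continue
    w,v=np.linalg.eigh(np.cov(P[:,:2].T))
    rr=cv2.minAreaRect((P[:,:2]*1000).astype(np.float32))
    print(round(r['score'],2),r['rect'],P.mean(0),v[:,1],rr,np.percentile(P[:,2],[50,95]),np.median(im[m],0))
for r in robot.pinpoint('needle_pliers','wrist'): print(r,ray('wrist',r['xy'],.01))
print(rel([.6,-.3,.26]))
E
python3 p.py
```

```text
0.97 [321.9, 100.5, 369.8, 263.4] [ 0.6054 -0.3258  0.0121] [-0.8968 -0.4424] ((586.6218872070312, -337.5343017578125), (190.5842742919922, 51.27079772949219), 28.572662353515625) [0.0124 0.0149] [60. 56. 49.]
0.86 [400.3, 243.5, 498.9, 304.9] [ 0.5611 -0.5027  0.0083] [-0.0675  0.9977] ((560.6583251953125, -499.4547424316406), (134.44688415527344, 25.286693572998047), 82.81202697753906) [0.0083 0.0107] [61. 55. 45.]
{'xy': [444.9, 272.2], 'score': 0.95} [ 0.5551 -0.4965  0.01  ]
{'xy': [345.4, 185.6], 'score': 0.65} [ 0.5918 -0.3374  0.01  ]
('t', array([-0.0385,  0.0302, -0.103 ]), 'a', array([-0.0003,  0.0003,  0.    ]), 'yaw', np.float64(-1.0735575409816305), 'pos', array([ 0.6008, -0.2982,  0.2559]), 'F', array([ 0.2657, -1.3825, -0.5438]), 'w', 0.08525552405116135, 't', 7.4)
```

View pics/w2.png

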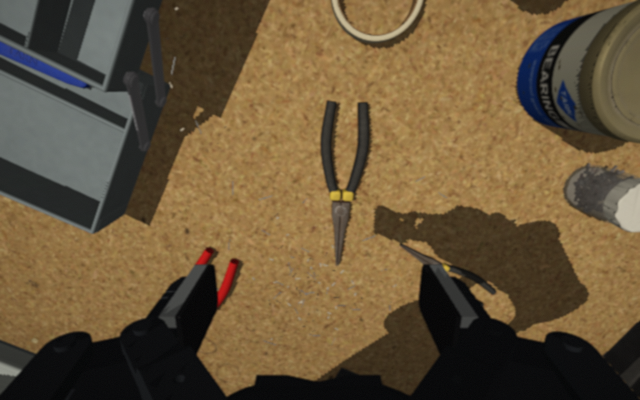

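The view shows the large dark pliers at px (345,185), 190 × 51 mm in depth, separate from the small dark ones at (445,270). Identity is confirmed, so I'll go for the handles.

```bash
python3 -c "
from h import *
print(rel([.6217,-.3184,.017],-1.072))"
```

```text
('t', array([0.2204, 0.6952, 5.9718]), 'a', array([-0.0003,  0.0003, -0.0016]), 'yaw', np.float64(-1.0735575409816305), 'pos', array([ 0.6008, -0.2982,  0.2559]), 'F', array([ 0.2657, -1.3825, -0.5438]), 'w', 0.08525552405116135, 't', 7.4)
```

Call:
drive_tool(moves=[{"ax":0,"ay":0,"az":0,"tx":0.22,"ty":0.7,"tz":1.2,"claw":1},{"ax":0,"ay":0,"az":0,"tx":0.22,"ty":0.7,"tz":2.4,"claw":1},{"ax":0,"ay":0,"az":0,"tx":0.22,"ty":0.7,"tz":3.6,"claw":1},{"ax":0,"ay":0,"az":0,"tx":0.22,"ty":0.7,"tz":4.6,"claw":1},{"ax":0,"ay":0,"az":0,"tx":0.22,"ty":0.7,"tz":5.3,"claw":1},{"ax":0,"ay":0,"az":0,"tx":0.22,"ty":0.7,"tz":5.7,"claw":1},{"ax":0,"ay":0,"az":0,"tx":0.22,"ty":0.7,"tz":5.97,"claw":1},{"ax":0,"ay":0,"az":0,"tx":0.22,"ty":0.7,"tz":5.97,"claw":1}])

```text
time: 8.2
ee_pos: [0.6218, -0.3185, 0.0165]
eef_rot: [0.969, 0.246, -0.001, -0.0]
contact_force: [0.5, 0.1, 0.4]
width: 0.0852
grip_force: 0.0
```

```bash
python3 -c "
from h import *
print(rel([.6217,-.3184,.017],-1.072))"
```

```text
('t', array([-0.0007, -0.0026, -0.0137]), 'a', array([-0.0011,  0.0007, -0.0022]), 'yaw', np.float64(-1.0742115359562894), 'pos', array([ 0.6218, -0.3185,  0.0165]), 'F', array([0.4692, 0.0825, 0.3561]), 'w', 0.08523681199996247, 't', 8.2)
```

Call:
drive_tool(moves=[{"ax":0,"ay":0,"az":0,"tx":0,"ty":0,"tz":0.03,"claw":-1},{"ax":0,"ay":0,"az":0,"tx":0,"ty":0,"tz":0.03,"claw":-1},{"ax":0,"ay":0,"az":0,"tx":0,"ty":0,"tz":0.03,"claw":-1},{"ax":0,"ay":0,"az":0,"tx":0,"ty":0,"tz":0.03,"claw":-1},{"ax":0,"ay":0,"az":0,"tx":0,"ty":0,"tz":0.03,"claw":-1}])

```text
time: 8.7
ee_pos: [0.6236, -0.3199, 0.019]
eef_rot: [0.969, 0.245, 0.002, 0.001]
contact_force: [-0.8, 0.9, 6.2]
width: 0.0477
grip_force: 60.6
```

Call:
drive_tool(moves=[{"ax":0,"ay":0,"az":0,"tx":0,"ty":0,"tz":-0.5,"claw":-1},{"ax":0,"ay":0,"az":0,"tx":0,"ty":0,"tz":-1.4,"claw":-1},{"ax":0,"ay":0,"az":0,"tx":0,"ty":0,"tz":-2.4,"claw":-1},{"ax":0,"ay":0,"az":0,"tx":0,"ty":0,"tz":-3.5,"claw":-1},{"ax":0,"ay":0,"az":0,"tx":0,"ty":0,"tz":-4.5,"claw":-1},{"ax":0,"ay":0,"az":0,"tx":0,"ty":0,"tz":-5,"claw":-1}])

```text
time: 9.3
ee_pos: [0.6239, -0.32, 0.2224]
eef_rot: [0.969, 0.245, 0.003, 0.003]
contact_force: [-0.0, -0.1, -1.6]
width: 0.0471
grip_force: 61.7
```

```bash
cat > g.py <<'E'
from h import *
import sys
im,d=robot.read_camera('wrist');save(sys.argv[1],im)
s=robot.sense();M=R.from_quat(s["eef_rot"]).as_matrix()
C=(cloud('wrist',d)-s["ee_pos"])@M   # tool frame
dz=C[...,2]
m=(d>0)&(abs(dz)<.06)&(abs(C[...,1])<.035)&(C[...,0]<.15)&(C[...,0]>-.2)
for r in robot.cut_out('needle_pliers','wrist'):
    k=r["pixels"]&(d>0);P=C[k];
    if len(P): print(round(r['score'],2),r['rect'],'min',np.percentile(P,2,0),'max',np.percentile(P,98,0))
for r in robot.pinpoint('needle_pliers','wrist'): print(r)
print(m.sum(),rel([.4877,.0295,.2],.02))
E
python3 g.py w3
```

```text
0.92 [147.0, 272.1, 204.9, 315.7] min [-0.1641 -0.1886  0.2053] max [-0.1165 -0.1295  0.2165]
0.75 [416.6, 287.4, 469.4, 310.3] min [-0.1607  0.1134  0.2119] max [-0.1366  0.1675  0.2213]
0.69 [260.7, 149.8, 380.3, 377.5] min [-0.0566 -0.023   0.004 ] max [0.0519 0.0229 0.0131]
{'xy': [427.6, 295.0], 'score': 0.59}
{'xy': [313.5, 334.8], 'score': 0.57}
21968 ('t', array([ 1.1739, -9.2905,  0.4355]), 'a', array([ 0.0056, -0.0001, -1.095 ]), 'yaw', np.float64(-1.0750589214131683), 'pos', array([ 0.6231, -0.3197,  0.2189]), 'F', array([-0.4596, -0.0454, -2.3871]), 'w', 0.047106348302456365, 't', 9.45)
```

View pics/w3.png

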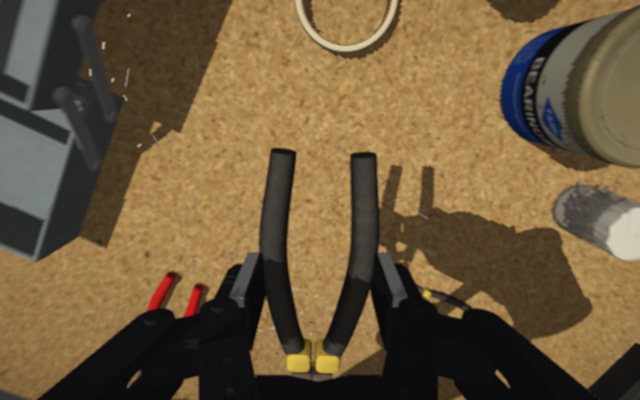

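The picture shows the pliers held mid-handle at px (320,260), tail at (283–363,152), level and centred. Next is moving them over the bay.

Call:
drive_tool(moves=[{"ax":0,"ay":0,"az":-1.095,"tx":1.17,"ty":-9.29,"tz":0.3,"claw":-1},{"ax":0,"ay":0,"az":-1.095,"tx":1.17,"ty":-9.29,"tz":0.3,"claw":-1},{"ax":0,"ay":0,"az":-1.095,"tx":1.17,"ty":-9.29,"tz":0.3,"claw":-1},{"ax":0,"ay":0,"az":-1.095,"tx":1.17,"ty":-9.29,"tz":0.3,"claw":-1},{"ax":0,"ay":0,"az":-1.095,"tx":1.17,"ty":-9.29,"tz":0.3,"claw":-1},{"ax":0,"ay":0,"az":-1.095,"tx":1.17,"ty":-9.29,"tz":0.3,"claw":-1},{"ax":0,"ay":0,"az":-1.095,"tx":1.17,"ty":-9.29,"tz":0.3,"claw":-1},{"ax":0,"ay":0,"az":-1.095,"tx":1.17,"ty":-9.29,"tz":0.3,"claw":-1},{"ax":0,"ay":0,"az":-1.095,"tx":1.17,"ty":-9.29,"tz":0.3,"claw":-1},{"ax":0,"ay":0,"az":-1.095,"tx":1.17,"ty":-9.29,"tz":0.3,"claw":-1}])

```text
time: 10.45
ee_pos: [0.4849, 0.0305, 0.202]
eef_rot: [0.7, 0.715, -0.001, -0.001]
contact_force: [0.2, 0.2, -0.9]
width: 0.0474
grip_force: 61.9
```

```bash
python3 - <<'E'
from h import *
print(rel([.4877,.0295,.023],.02))
im,d=robot.read_camera('top');save('top2',cv2.resize(im[125:290,200:435],None,fx=3.4,fy=3.4))
im,d=robot.read_camera('scene');save('sc2',cv2.resize(im[130:280,180:420],None,fx=3.3,fy=3.3))
C=cloud('scene',d).reshape(-1,3);C=C[(abs(C[:,0]-.52)<.2)&(abs(C[:,1]+.012)<.125)]
# front wall rim
q=C[(C[:,2]>.05)&(C[:,2]<.07)&(C[:,0]<.46)];print(len(q),np.percentile(q,[2,50,98],axis=0))
im,d=robot.read_camera('wrist');C=cloud('wrist',d)[d>0];q=C[(C[:,2]>.05)&(C[:,2]<.066)&(C[:,0]<.47)&(C[:,0]>.41)&(abs(C[:,1])<.14)];print(len(q),np.percentile(q,[2,50,98],axis=0))
q=C[(C[:,2]>.032)&(C[:,2]<.044)&(C[:,0]<.57)&(C[:,0]>.51)&(abs(C[:,1])<.1)];print(len(q),np.percentile(q,[2,50,98],axis=0))
E
```

```text
('t', array([-0.0234,  0.0824,  4.4759]), 'a', array([-0.0031,  0.0005,  0.0013]), 'yaw', np.float64(0.021249366275755754), 'pos', array([0.4849, 0.0305, 0.202 ]), 'F', array([ 0.1815,  0.2119, -0.8913]), 'w', 0.04741456397034082, 't', 10.45)
272 [[ 0.4307 -0.1313  0.0502]
 [ 0.4363 -0.0253  0.056 ]
 [ 0.4575  0.0996  0.0621]]
1626 [[ 0.4329 -0.1274  0.051 ]
 [ 0.4371  0.0477  0.061 ]
 [ 0.4663  0.1031  0.0629]]
688 [[ 0.5364 -0.0333  0.0328]
 [ 0.539   0.0506  0.0392]
 [ 0.5423  0.0983  0.041 ]]
```

View pics/sc2.png

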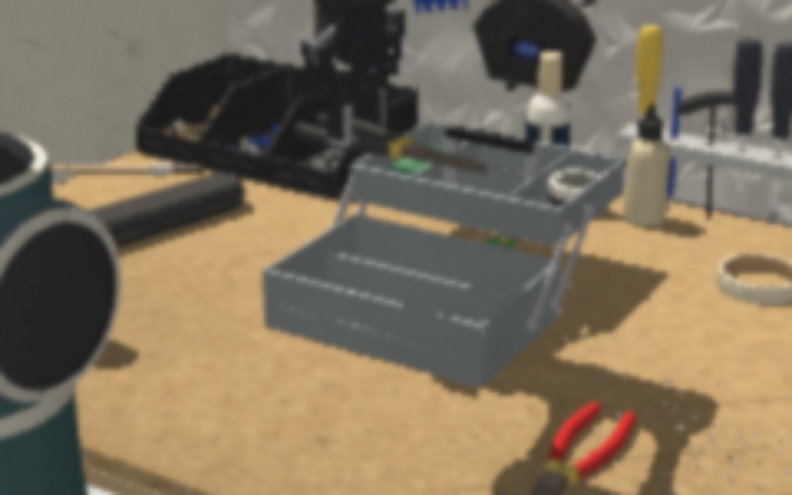

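The view shows the tray fully back with both tins in it and the front bay open at about px (390,290). The rim and partition positions agree with the target, so I'll lower the pliers.

Call:
drive_tool(moves=[{"ax":0,"ay":0,"az":0,"tx":-0.02,"ty":0.08,"tz":0.8,"claw":-1},{"ax":0,"ay":0,"az":0,"tx":-0.02,"ty":0.08,"tz":1.8,"claw":-1},{"ax":0,"ay":0,"az":0,"tx":-0.02,"ty":0.08,"tz":2.6,"claw":-1},{"ax":0,"ay":0,"az":0,"tx":-0.02,"ty":0.08,"tz":3.2,"claw":-1},{"ax":0,"ay":0,"az":0,"tx":-0.02,"ty":0.08,"tz":3.7,"claw":-1},{"ax":0,"ay":0,"az":0,"tx":-0.02,"ty":0.08,"tz":4.0,"claw":-1},{"ax":0,"ay":0,"az":0,"tx":-0.02,"ty":0.08,"tz":4.2,"claw":-1},{"ax":0,"ay":0,"az":0,"tx":-0.02,"ty":0.08,"tz":4.35,"claw":-1},{"ax":0,"ay":0,"az":0,"tx":-0.02,"ty":0.08,"tz":4.43,"claw":-1},{"ax":0,"ay":0,"az":0,"tx":-0.02,"ty":0.08,"tz":4.43,"claw":-1}])

```text
time: 11.6
ee_pos: [0.4899, 0.0293, 0.0271]
eef_rot: [0.7, 0.714, 0.0, 0.0]
contact_force: [-1.2, 0.3, -2.1]
width: 0.0474
grip_force: 61.9
```

Call:
drive_tool(moves=[{"ax":0,"ay":0,"az":0,"tx":0,"ty":0,"tz":0.06,"claw":-1},{"ax":0,"ay":0,"az":0,"tx":0,"ty":0,"tz":0.1,"claw":-1},{"ax":0,"ay":0,"az":0,"tx":0,"ty":0,"tz":0.1,"claw":-1}])

```text
time: 11.9
ee_pos: [0.4919, 0.0295, 0.0246]
eef_rot: [0.7, 0.714, 0.002, 0.002]
contact_force: [2.1, -0.5, 3.9]
width: 0.0474
grip_force: 61.7
```

Call:
drive_tool(moves=[{"ax":0,"ay":0,"az":0,"tx":0,"ty":0,"tz":0,"claw":0.32},{"ax":0,"ay":0,"az":0,"tx":0,"ty":0,"tz":0,"claw":0.32},{"ax":0,"ay":0,"az":0,"tx":0,"ty":0,"tz":0,"claw":0.32}])

```text
time: 12.2
ee_pos: [0.4934, 0.0295, 0.0249]
eef_rot: [0.7, 0.714, 0.003, 0.003]
contact_force: [5.9, 0.0, 2.9]
width: 0.0564
grip_force: 2.2
```

Call:
drive_tool(moves=[{"ax":0,"ay":0,"az":0,"tx":0,"ty":0.05,"tz":-0.05,"claw":0.32},{"ax":0,"ay":0,"az":0,"tx":0,"ty":0.05,"tz":-0.05,"claw":0.32}])

```text
time: 12.4
ee_pos: [0.492, 0.0295, 0.0253]
eef_rot: [0.7, 0.714, 0.0, 0.0]
contact_force: [2.9, 0.2, 2.5]
width: 0.0563
grip_force: 1.9
```

```bash
python3 g.py w4
```

```text
0.83 [262.9, 145.1, 379.3, 380.3] min [-0.0583 -0.0234  0.0073] max [0.0527 0.0239 0.0193]
{'xy': [316.4, 330.4], 'score': 0.78}
67996 ('t', array([ 0.0034, -0.1052, -4.3694]), 'a', array([0.001 , 0.    , 0.0001]), 'yaw', np.float64(0.020067754437403412), 'pos', array([0.4921, 0.0294, 0.0252]), 'F', array([ 1.8935, -0.3489,  3.7283]), 'w', 0.05621027891486716, 't', 12.55)
```

View pics/w4.png

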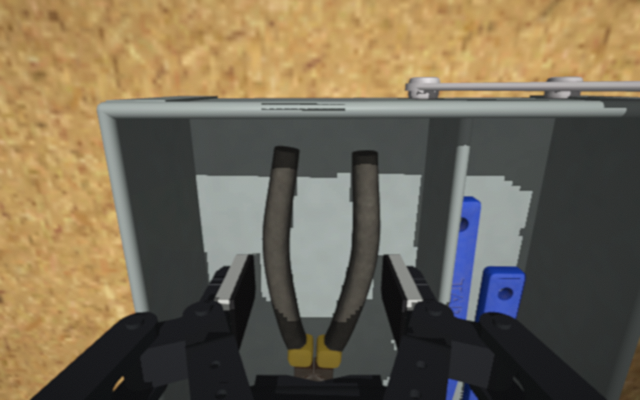

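The picture shows the pliers flat in the bay with the fingers clear on both sides. The light +x force comes from the near knuckle, beside the front rim at about (125,330). I'll lift straight out.

Call:
drive_tool(moves=[{"ax":0,"ay":0,"az":0,"tx":0,"ty":0.03,"tz":-0.2,"claw":0.32},{"ax":0,"ay":0,"az":0,"tx":0,"ty":0.03,"tz":-0.6,"claw":0.32},{"ax":0,"ay":0,"az":0,"tx":0,"ty":0.03,"tz":-1.2,"claw":0.32},{"ax":0,"ay":0,"az":0,"tx":0,"ty":0.03,"tz":-2.2,"claw":0.32},{"ax":0,"ay":0,"az":0,"tx":0,"ty":0.03,"tz":-3.2,"claw":1},{"ax":0,"ay":0,"az":0,"tx":0,"ty":0.03,"tz":-4.2,"claw":1},{"ax":0,"ay":0,"az":0,"tx":0,"ty":0.03,"tz":-4.8,"claw":1},{"ax":0,"ay":0,"az":0,"tx":0,"ty":0.03,"tz":-4.8,"claw":1}])

```text
time: 13.35
ee_pos: [0.495, 0.0295, 0.2216]
eef_rot: [0.7, 0.714, 0.003, 0.003]
contact_force: [0.8, -0.3, -0.1]
width: 0.0852
grip_force: 0.0
```

```bash
python3 - <<'E'
from h import *
im,d=robot.read_camera('wrist');save('w5',im)
C=cloud('wrist',d)
for r in robot.cut_out('needle_pliers','wrist')[:2]:
    P=C[r["pixels"]&(d>0)]
    if len(P)>50: print(round(r['score'],2),P.mean(0),np.percentile(P,[1,99],axis=0),cv2.minAreaRect((P[:,:2]*1000).astype(np.float32)))
P=C[(d>0)];
q=P[(P[:,2]>.134)&(P[:,2]<.152)&(abs(P[:,0]-.667)<.04)&(abs(P[:,1]+.01)<.08)]
if len(q)>20: print(len(q),q.mean(0),np.percentile(q,[1,99],axis=0),cv2.minAreaRect((q[:,:2]*1000).astype(np.float32)))
print(rel([.6695,-.0095,.25],.02))
E
```

```text
0.71 [ 0.3993 -0.2263  0.012 ] [[ 0.3704 -0.2501 -0.0022]
 [ 0.4742  0.0389  0.2782]] ((443.4242858886719, -104.60641479492188), (301.1070861816406, 54.22374725341797), 70.11441040039062)
0.56 [0.4881 0.0121 0.0124] [[ 0.4653 -0.0879  0.0015]
 [ 0.5132  0.0823  0.0156]] ((487.5526123046875, -9.310188293457031), (185.16629028320312, 50.31390380859375), 88.23780822753906)
3422 [ 0.6632 -0.0016  0.1409] [[ 0.6583 -0.0525  0.1344]
 [ 0.6717  0.0425  0.1446]] ((665.5955200195312, -6.8629302978515625), (15.624629020690918, 101.3957290649414), 0.5765390992164612)
('t', array([-1.0622,  4.4088, -0.8278]), 'a', array([-0.0001,  0.    ,  0.    ]), 'yaw', np.float64(0.02003496308501814), 'pos', array([0.4923, 0.0294, 0.2169]), 'F', array([-0.4857, -0.0178, -0.9507]), 'w', 0.08550350240075315, 't', 13.45)
```

Call:
drive_tool(moves=[{"ax":0,"ay":0,"az":0,"tx":-1.02,"ty":4.38,"tz":-0.3,"claw":1},{"ax":0,"ay":0,"az":0,"tx":-1.02,"ty":4.38,"tz":-0.3,"claw":1},{"ax":0,"ay":0,"az":0,"tx":-1.02,"ty":4.38,"tz":-0.3,"claw":1},{"ax":0,"ay":0,"az":0,"tx":-1.02,"ty":4.38,"tz":-0.3,"claw":1},{"ax":0,"ay":0,"az":0,"tx":-1.02,"ty":4.38,"tz":-0.3,"claw":1},{"ax":0,"ay":0,"az":0,"tx":-1.02,"ty":4.38,"tz":-0.3,"claw":1}])

```text
time: 14.05
ee_pos: [0.6672, -0.0079, 0.2254]
eef_rot: [0.7, 0.714, -0.002, -0.002]
contact_force: [0.1, -0.0, 0.3]
width: 0.0855
grip_force: 0.0
```

```bash
python3 - <<'E'
from h import *
im,d=robot.read_camera('wrist');C=cloud('wrist',d);P=C[(d>0)]
q=P[(P[:,2]>.134)&(P[:,2]<.152)&(abs(P[:,0]-.667)<.04)&(abs(P[:,1]+.01)<.08)]
if len(q)>20: print(len(q),q.mean(0),np.percentile(q,[1,99],axis=0),cv2.minAreaRect((q[:,:2]*1000).astype(np.float32)))
print(rel([.668,-.008,.1355],.02))
E
```

```text
3264 [ 0.6678 -0.0035  0.1459] [[ 0.6605 -0.0561  0.1406]
 [ 0.6752  0.042   0.1486]] ((667.9134521484375, -7.763038635253906), (15.066024780273438, 103.52413940429688), 1.191269874572754)
('t', array([-0.0102,  0.0434,  2.2616]), 'a', array([-0.0055, -0.0005, -0.0001]), 'yaw', np.float64(0.019916480957395052), 'pos', array([ 0.6668, -0.0077,  0.226 ]), 'F', array([-1.097 , -0.2573, -0.0911]), 'w', 0.08541434588281173, 't', 14.1)
```

Call:
drive_tool(moves=[{"ax":0,"ay":0,"az":0,"tx":0,"ty":0.03,"tz":1,"claw":1},{"ax":0,"ay":0,"az":0,"tx":0,"ty":0.03,"tz":1.8,"claw":1},{"ax":0,"ay":0,"az":0,"tx":0,"ty":0.03,"tz":2.24,"claw":1},{"ax":0,"ay":0,"az":0,"tx":0,"ty":0.03,"tz":2.24,"claw":-1},{"ax":0,"ay":0,"az":0,"tx":0,"ty":0.03,"tz":2.24,"claw":-1},{"ax":0,"ay":0,"az":0,"tx":0,"ty":0.03,"tz":2.24,"claw":-1},{"ax":0,"ay":0,"az":0,"tx":0,"ty":0.03,"tz":2.24,"claw":-1},{"ax":0,"ay":0,"az":0,"tx":0,"ty":0.03,"tz":2.24,"claw":-1},{"ax":0,"ay":0,"az":0,"tx":0,"ty":0.03,"tz":2.24,"claw":-1}])

```text
time: 15.0
ee_pos: [0.6696, -0.0079, 0.1414]
eef_rot: [0.7, 0.714, -0.0, -0.0]
contact_force: [-5.4, 0.1, 7.6]
width: 0.0114
grip_force: 58.6
```

```bash
python3 -c "
from h import *
print(rel([.668,-.008,.1355],.02))
f=lambda q:np.array([2.5*(np.cos(.595)-np.cos(.595+q)),2.5*(np.sin(.595+q)-np.sin(.595))])
for q in [*np.arange(1.66,.8,-.1)]: print(round(q,2),np.round(f(q)-f(1.755),2))
for q in [*np.arange(.76,-.01,-.1),0]: print(round(q,2),np.round(f(q)-f(.86),2))"
```

```text
('t', array([-0.0022, -0.0391,  0.1467]), 'a', array([-0.0006,  0.0001,  0.0001]), 'yaw', np.float64(0.02012350905079052), 'pos', array([ 0.6696, -0.0079,  0.1414]), 'F', array([-5.4239,  0.1444,  7.6156]), 'w', 0.011435770031246276, 't', 15.0)
1.66 [-0.18  0.16]
1.56 [-0.38  0.31]
1.46 [-0.59  0.43]
1.36 [-0.82  0.54]
1.26 [-1.06  0.62]
1.16 [-1.3   0.68]
1.06 [-1.55  0.71]
0.96 [-1.8   0.72]
0.86 [-2.05  0.7 ]
0.76 [-0.25 -0.04]
0.66 [-0.49 -0.11]
0.56 [-0.72 -0.2 ]
0.46 [-0.94 -0.31]
0.36 [-1.16 -0.44]
0.26 [-1.35 -0.6 ]
0.16 [-1.53 -0.77]
0.06 [-1.69 -0.96]
0 [-1.78 -1.08]
```

Call:
drive_tool(moves=[{"ax":0,"ay":0,"az":0,"tx":0,"ty":-0.18,"tz":-0.16,"claw":-1},{"ax":0,"ay":0,"az":0,"tx":0,"ty":-0.38,"tz":-0.31,"claw":-1},{"ax":0,"ay":0,"az":0,"tx":0,"ty":-0.59,"tz":-0.43,"claw":-1},{"ax":0,"ay":0,"az":0,"tx":0,"ty":-0.82,"tz":-0.54,"claw":-1},{"ax":0,"ay":0,"az":0,"tx":0,"ty":-1.06,"tz":-0.62,"claw":-1},{"ax":0,"ay":0,"az":0,"tx":0,"ty":-1.3,"tz":-0.68,"claw":-1},{"ax":0,"ay":0,"az":0,"tx":0,"ty":-1.55,"tz":-0.71,"claw":-1},{"ax":0,"ay":0,"az":0,"tx":0,"ty":-1.8,"tz":-0.72,"claw":-1},{"ax":0,"ay":0,"az":0,"tx":0,"ty":-2.05,"tz":-0.7,"claw":-1},{"ax":0,"ay":0,"az":0,"tx":0,"ty":-2.05,"tz":-0.7,"claw":-1}])

```text
time: 16.0
ee_pos: [0.5861, -0.0097, 0.1697]
eef_rot: [0.7, 0.714, -0.001, -0.0]
contact_force: [-3.1, -0.7, 13.0]
width: 0.012
grip_force: 60.6
```

Call:
drive_tool(moves=[{"ax":0,"ay":0,"az":0,"tx":0,"ty":-0.25,"tz":0.04,"claw":-1},{"ax":0,"ay":0,"az":0,"tx":0,"ty":-0.49,"tz":0.11,"claw":-1},{"ax":0,"ay":0,"az":0,"tx":0,"ty":-0.72,"tz":0.2,"claw":-1},{"ax":0,"ay":0,"az":0,"tx":0,"ty":-0.94,"tz":0.31,"claw":-1},{"ax":0,"ay":0,"az":0,"tx":0,"ty":-1.16,"tz":0.44,"claw":-1},{"ax":0,"ay":0,"az":0,"tx":0,"ty":-1.35,"tz":0.6,"claw":-1},{"ax":0,"ay":0,"az":0,"tx":0,"ty":-1.53,"tz":0.77,"claw":-1},{"ax":0,"ay":0,"az":0,"tx":0,"ty":-1.69,"tz":0.96,"claw":-1},{"ax":0,"ay":0,"az":0,"tx":0,"ty":-1.77,"tz":1.07,"claw":-1},{"ax":0,"ay":0,"az":0,"tx":0,"ty":-1.77,"tz":1.07,"claw":-1}])

```text
time: 17.0
ee_pos: [0.516, -0.0113, 0.1265]
eef_rot: [0.7, 0.714, -0.001, -0.0]
contact_force: [-9.6, -1.6, 14.6]
width: 0.0119
grip_force: 61.0
```

Call:
drive_tool(moves=[{"ax":0,"ay":0,"az":0,"tx":0,"ty":0,"tz":0.06,"claw":-1},{"ax":0,"ay":0,"az":0,"tx":0,"ty":0,"tz":0.06,"claw":-1},{"ax":0,"ay":0,"az":0,"tx":0,"ty":0,"tz":0,"claw":1},{"ax":0,"ay":0,"az":0,"tx":0,"ty":0,"tz":0,"claw":1},{"ax":0,"ay":0,"az":0,"tx":0,"ty":0,"tz":0,"claw":1},{"ax":0,"ay":0,"az":0,"tx":0,"ty":0,"tz":0,"claw":1},{"ax":0,"ay":0,"az":0,"tx":0,"ty":0,"tz":-0.8,"claw":1},{"ax":0,"ay":0,"az":0,"tx":0,"ty":0,"tz":-1.8,"claw":1},{"ax":0,"ay":0,"az":0,"tx":0,"ty":0,"tz":-2.6,"claw":1},{"ax":0,"ay":0,"az":0,"tx":0,"ty":0,"tz":-2.6,"claw":1}])

```text
time: 18.0
ee_pos: [0.5206, -0.011, 0.2338]
eef_rot: [0.7, 0.714, 0.003, 0.004]
contact_force: [0.0, -0.6, 0.8]
width: 0.0852
grip_force: 0.0
```

```bash
python3 - <<'E'
from h import *
im,d=robot.read_camera('wrist');save('w6',im);P=cloud('wrist',d)[d>0]
P=P[(abs(P[:,0]-.517)<.12)&(abs(P[:,1]+.011)<.14)]
for lo,hi in((.09,.108),(.118,.14)):
    q=P[(P[:,2]>lo)&(P[:,2]<hi)];print(len(q),q.mean(0),q[:,2].max(),np.median(q[:,2]),cv2.minAreaRect((q[:,:2]*1000).astype(np.float32)))
s=robot.sense();print(s["time"],s["ee_pos"])
E
```

```text
8341 [0.5102 0.0001 0.0966] 0.10751100610624212 0.09768885049059543 ((512.6953125, -11.556442260742188), (161.82850646972656, 233.3443145751953), 1.2724817991256714)
2756 [ 0.5129 -0.0074  0.1278] 0.13159105430785079 0.12835259706432914 ((512.5391235351562, -11.29998779296875), (14.445199966430664, 103.21090698242188), 1.1962980031967163)
18.05 [ 0.5191 -0.0109  0.2311]
```

View pics/w6.png

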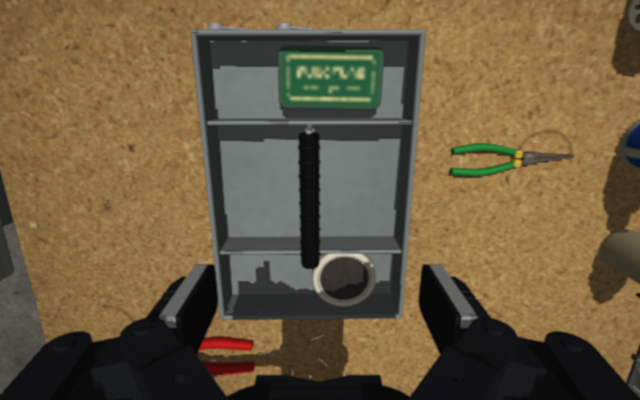

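The tray is fully down, with the bar at px (310,200) at its starting height or slightly lower, and both tins are in place at (330,80) and (345,278). The robot is clear, so I'm handing in.

```bash
python3 -c "
from bench import robot
print(robot.hand_in())"
```

```text
the job is handed in; nothing more can be done
None
```

I laid the pliers flat in the front bay, lowered the tray fully with both tins still in it, and handed the job in at about 18 s; the hand-in returned no verdict.

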